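# Click the table radio's preset wheel to the long tick and press play

### The job

On the table radio, turn the large knurled wheel by fingertip friction, without gripping it, until its pointer line clicks in at the long tick; then press the round push button at the other end from the small knob right down with a fingertip and let it come back up. Leave the small knob as it is set, do not press the button before the pointer is at the long tick, do not lift or shove the radio, and leave the crockery and other things around it where they stand. Nothing is to be picked up.

Things in the scene. Friction and masses are not known exactly. Their poses are not given: they have to be found in the camera images.
- radio: low wooden table radio, loose on rubber feet, about 2 kg, 150 mm deep (x) by 340 wide (y), flat dark top 70 mm above the worktop. Origin: centre of its underside; cloth front faces -x. On top along y: small knob at +115 mm, large wheel at 0, push button at -115 mm. Five flat white ticks round the wheel at 30 degree steps: four short (6 mm), one long (16 mm)
- wheel (a joint): wheel angle, rad, grows clockwise seen from above; 0 = pointer at the long tick. Detents every 0.524 rad (30 degrees), one at 0; starts one to three clicks below 0; stops at -2.3 and 1.3. Leaving a detent takes about 0.055 N m (1.5 N of fingertip drag at 36 mm radius); let go, it snaps to the nearest detent
- wheel_top (a point): centre of the wheel's top, on its vertical axis, 88 mm above the worktop. Aluminium disc 100 mm in diameter, 16 mm thick, knurled rim, 2 mm clear of the radio's top; it does not sink when pressed. The flat top grips well (friction about 1): a fingertip pressed down on it drags it round
- pointer_tip (a point): outer end of the black pointer line inlaid flush in the wheel's top, 48 mm from the axis; turns with the wheel
- long_tick (a point): middle of the long white tick on the radio's top, at the front (-x) side of the wheel, 62 mm from the wheel's axis
- button (a joint): travel of the push button, m: 0 up, 0.006 fully down; springs back by itself; about 4 N holds it fully down
- button_top (a point): centre of the push button's top face; the plain grey button is 26 mm in diameter in a dark round housing 42 mm wide and 12 high; its top stands 10 mm above the housing and 22 above the radio's top when up; pressed straight down
- tone (a joint): angle of the small knob, rad; starts at 0 and is to stay there; it turns easily
- tone_top (a point): centre of the top of the small knob, 34 mm in diameter, 20 mm high; not to be turned
- mug: white mug, 80 mm wide, 85 high; bystander, loose, origin at the centre of its underside
- tumbler_a: glass tumbler, 68 mm wide, 90 high; bystander, loose, origin at the centre of its underside
- tumbler_b: glass tumbler, 68 mm wide, 90 high; bystander, loose, origin at the centre of its underside
- mill: dark wooden pepper mill, 54 mm wide, 130 high; bystander, loose, origin at the centre of its underside
- bowl: ceramic bowl, 120 mm wide, 50 high; bystander, loose, origin at the centre of its underside
- jar: amber glass jar with steel lid, 64 mm wide, 95 high; bystander, loose, origin at the centre of its underside
- spoon: metal spoon lying flat on the worktop, 200 mm long, its bowl 48 mm wide and 18 high at +x; bystander, loose, origin at the centre of its underside

How it is judged:
On the way, in this order (a step that is already met when the one before it is completed fails the run):
1. the wheel has clicked in with its pointer at the long tick (value of joint wheel between -0.12 and 0.12 rad and velocity of joint wheel between -0.3 and 0.3 rad/s), for 0.3 s.
2. the push button is pressed right down (value of joint button above 0.0045 m), for 0.05 s.
At the end, for the whole second after the job is handed in: the wheel rests in the detent at the long tick (within 0.12 rad), the push button has been pressed at least 4.5 mm after that and is up again (under 1.5 mm), the small knob is within 0.25 rad of its start, and the radio stands level and still within 25 mm of where it was (value of joint wheel between -0.12 and 0.12 rad and value of joint tone between -0.25 and 0.25 rad and value of joint button below 0.0015 m and linear speed of radio below 0.01 m/s and distance of radio from where it was at the start of the episode below 0.025 m and angle between radio's own z axis and vertical below 0.05 rad); the robot touches nothing.
It fails at once if the button is pressed while the pointer is not at the long tick (value of joint button above 0.0045 m and not (value of joint wheel between -0.2 and 0.2 rad)).
It fails at once if the small knob is turned (more than 0.25 rad) (not (value of joint tone between -0.25 and 0.25 rad)).
It fails at once if the radio is shoved more than 25 mm, lifted or tipped (distance of radio from where it was at the start of the episode above 0.025 m or height (world z) of radio above 0.008 m or angle between radio's own z axis and vertical above 0.1 rad).
It fails at once if a thing standing around is shoved more than 30 mm or lifted (distance of any of mug, tumbler_a, tumbler_b, mill, bowl, jar, spoon from where it was at the start of the episode above 0.03 m or height (world z) of any of mug, tumbler_a, tumbler_b, mill, bowl, jar, spoon above 0.02 m).
It also fails if it takes over 61 s, if anything falls off the work surface, if the arm or the gripper's body presses on something with over 40 N, if the wrist force passes 120 N, or if a joint passes its speed limit or range.

### The arm

A 6-joint arm with a two-finger parallel gripper is mounted at the origin on the work surface. World frame = base frame: x ahead of the robot, y to its left, z up, the work surface at z = 0. Lengths are in m, angles in rad, forces in N, time in s.
With the tool pointing down it reaches from about 0.375 to 0.9 m from the base axis. Payload 3.1 kg.
Tool frame: the origin (TCP) lies midway between the tips of the shut fingers; the grasp point (between the pads) lies robot.grip_depth behind it (robot.grip_depth is the distance from the TCP to the grasp point, in m); z points along the fingers, y is the line along which they close (so a half turn about z gives the same grasp; the last joint's range is limited). The gripper opens to 87 mm and grips with 3 to 60 N. Pads are 19 mm wide; open, the fingers measure 117 mm over their backs; the gripper's body (75 mm by 190 mm) begins 51 mm behind the grasp point.
Start: joints at [-1.29, 0.527, 1.433, -0, 1.181, -0.178], TCP at [0.277, -0.56, 0.223] pointing down, gripper open.
Joint ranges: [-3.08, 3.08], [-0.75, 2.2], [0.22, 2.44], [-1.43, 4.57], [0, 2.65], [-2.85, 2.85]. Speed limits (rad/s): [2.79, 2.79, 3.14, 3.14, 3.14, 3.14].

### API

Orientations are given as a unit quaternion [x, y, z, w].
In Python, from rig import robot gives the robot as it stands.
- The arm moves only by the tool drive_effector, called after "Call:" by a JSON object that holds its "name" and its "arguments". Schema: {"type":"object","properties":{"steps":{"type":"array","items":{"type":"object","properties":{"dx":{"type":"number"},"dy":{"type":"number"},"dz":{"type":"number"},"twist":{"type":"number"}},"additionalProperties":false},"minItems":1,"maxItems":20},"aperture":{"type":"number"},"grip_force":{"type":"number"},"only":{"type":"string"},"quiet":{"type":"boolean"},"lines":{"type":"string"}},"required":["steps"],"additionalProperties":false}. steps is a list of rows, 1 to 20 of them, each an object with the fields dx, dy, dz (the shift in units of 20 mm), twist (a turn about the tool's z in rad); a field left out counts as zero; each row shifts and turns the commanded pose from where the row before left it, along the tool's axes as they then stand; what a row does not reach is not made up. A row lasts 1/12 s, in which the tool goes at most 0.0417 m and 0.125 rad, less where a joint would pass 70% of its speed; a pose out of reach is approached as far as the arm can. aperture is the finger opening in m, set as the call begins (left out keeps the last). The fingers move at their own pace and stop on an object; grip_force is the grip in N (left out, the last holds). Time passes only in rows, so rows that do not move let the fingers close. The tool returns the time, the measured TCP pose, the force, the opening and the grip force at its end. only (a regular expression) keeps the lines of the reply that match it, lines (a string "A,B") keeps lines A to B, and quiet returns only ok. Input that does not fit is refused with a message, and nothing moves.
- robot.get_obs(): the state, without advancing time (a new reading comes with each control period).
- robot.camera(name): name is "scene" or "top"; returns a dict with "img" (420x560x3 uint8, red, green, blue), "fx", "fy", "cx", "cy" (pixels), "k1" (the pictures are not rectified: a ray, as slopes to the right and down, at radius r is drawn at 1 + k1 r^2 times it, then the intrinsics apply), "xyz" and "attitude" of the camera in the world. Camera axes: x right, y down, z forward; pixel columns grow to the right and rows downward; lengths in m; the calibration is good to about 2 mm. A picture is of the moment at which its call begins. There is no depth.
- robot.hand_in(): hands the job in; it is judged then, once.
The state is a dict: "time": time; "q": joint angles; "joint_velocities": joint speeds; "joint_torque": joint torques, N m; "position": TCP position; "tool_rot": TCP orientation; "ft_force": force on the tool from outside, world axes, zero at the start; "moment": the same for the moment, N m; "grip_width": finger opening in m; "grip_force": force on a finger pad.
Only numpy, scipy, OpenCV 4.12 (cv2) and the standard library are available. Lean on these libraries where they do the work, as an engineer would, in place of code of your own. Each camera call takes 0.05 s, during which the arm holds its last target. There are 200 camera calls.

## Working session

There is one attempt and no reset: what is moved stays moved. The work goes in short steps, Python scripts to look and compute and a tool call to move; the robot and the scene stay as the last step left them, time stands still between calls to the robot, and variables do not carry over. Pictures are saved under pics/ and viewed, at most 10 in all, crops included, and the job is handed in when it is done.

```bash
ls; mkdir -p pics; python3 - <<'E'
from rig import robot
import cv2,numpy as np
for n in("scene","top"):
    c=robot.camera(n); cv2.imwrite(f"pics/{n}0.png",c["img"][:,:,::-1])
    print({k:v for k,v in c.items() if k!="img"})
o=robot.get_obs();print(o["time"],o["position"],o["tool_rot"],o["ft_force"],robot.grip_depth)
E
```

```text
pics
rig.py
{'fx': 404.35926271502666, 'fy': 404.35926271502666, 'cx': 276.63169773425517, 'cy': 203.44609834835492, 'k1': -0.10911649039631552, 'xyz': array([1.32880304, 0.10875685, 0.77326846]), 'attitude': array([ 0.61326707,  0.67808193, -0.29695323, -0.27554887])}
{'fx': 432.32395931158504, 'fy': 432.32395931158504, 'cx': 280.1253773026639, 'cy': 212.11115463462653, 'k1': -0.07892060776360002, 'xyz': array([0.52402364, 0.02829442, 0.93276851]), 'attitude': array([ 0.7152771 , -0.69773661,  0.02525552, -0.03007397])}
0.1 [ 0.2766216  -0.55971233  0.22166041] [ 9.73806886e-01  2.27374528e-01 -6.74496232e-05 -9.83998326e-04] [ 0.80581966 -0.17059226  0.63905408] 0.0187
```

View pics/scene0.png

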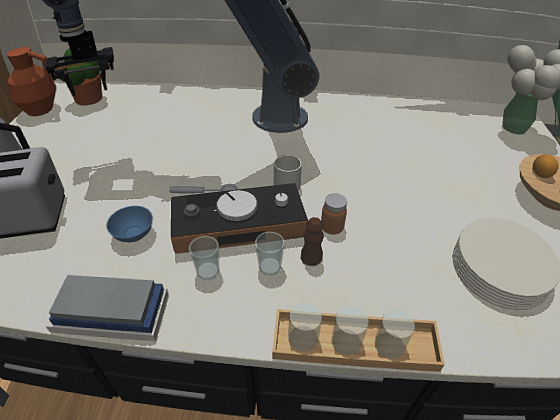

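View pics/top0.png

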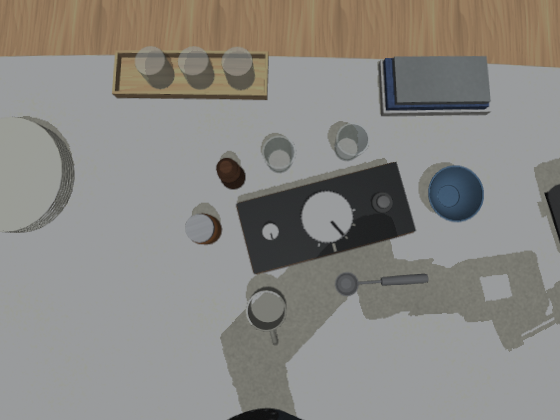

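The top view shows the radio with the wheel at about (327,217). The grey button is at (383,202), on the -y side, and the small knob is at (270,232). The pointer runs towards (346,238) and the long tick is near (334,247), so it looks like one click to go. Next I'll measure and zoom in.

```bash
cat > h.py <<'E'
import numpy as np,cv2
from rig import robot
from scipy.spatial.transform import Rotation as R
def ray(c,p):
    K=np.array([[c["fx"],0,c["cx"]],[0,c["fy"],c["cy"]],[0,0,1]])
    u=cv2.undistortPoints(np.array([[p]],float),K,np.array([c["k1"],0,0,0,0.]))[0,0]
    return np.array(c["xyz"]),R.from_quat(c["attitude"]).apply([u[0],u[1],1])
def plane(c,p,z):
    o,d=ray(c,p); return o+d*(z-o[2])/d[2]
def tri(c1,p1,c2,p2):
    o1,d1=ray(c1,p1);o2,d2=ray(c2,p2)
    s=np.linalg.lstsq(np.c_[d1,-d2],o2-o1,rcond=None)[0]
    a,b=o1+s[0]*d1,o2+s[1]*d2
    return (a+b)/2,np.linalg.norm(a-b)
E
python3 - <<'E'
from h import *
t=robot.camera("top");s=robot.camera("scene")
def white(c,x0,y0,x1,y1):
    g=c["img"][y0:y1,x0:x1].min(2)
    m=(g>150).astype(np.uint8); n,l,st,ce=cv2.connectedComponentsWithStats(m)
    for i in range(1,n):
        if st[i,4]>=2: print(st[i]+[x0,y0,0,0,0],ce[i]+[x0,y0])
white(t,296,184,362,254);print();white(s,212,185,262,222)
a=cv2.resize(t["img"][150:270,230:420],None,fx=4,fy=4,interpolation=cv2.INTER_CUBIC)
cv2.imwrite("pics/topz.png",a[:,:,::-1])
b=cv2.resize(s["img"][175:255,160:320],None,fx=5,fy=5,interpolation=cv2.INTER_CUBIC)
cv2.imwrite("pics/scz.png",b[:,:,::-1])
E
```

```text
[ 303  192   49   49 1745] [326.03438395 215.60974212]

[217 191  39  26 763] [236.49279161 203.26474443]
[214 210   2   1   2] [214.5 210. ]
```

View pics/topz.png

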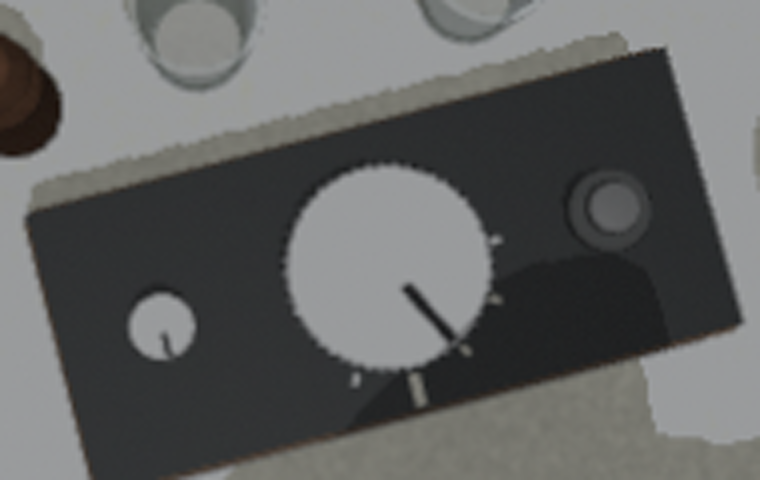

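View pics/scz.png

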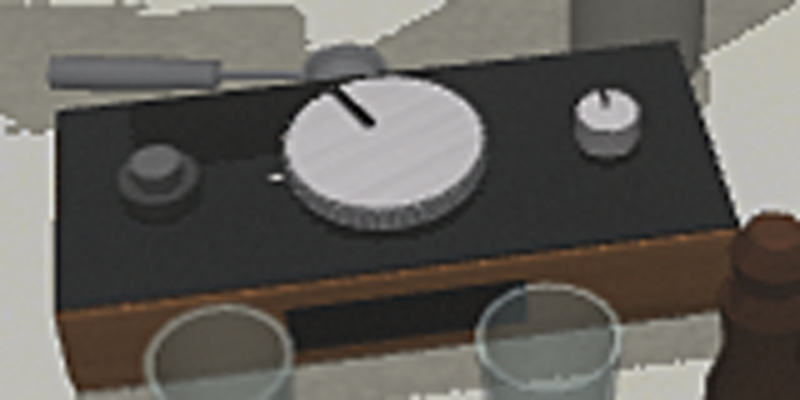

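The crops show the pointer exactly on the short tick one step (30°) anticlockwise of the long tick, so it needs one clockwise click. In full-image pixels, the wheel centre is about (327.1,216.4) in top and (236.4,203.6) in scene. The button top is at (382.9,201.6) in top and (190.8,206.2) in scene. The long tick is at (334.1,247.1) in top.

```bash
python3 - <<'E'
from h import *
np.set_printoptions(precision=4,suppress=True)
t=robot.camera("top");s=robot.camera("scene")
for n,a,b,z in(("wheel",(327.1,216.4),(236.4,203.6),.088),("button",(382.9,201.6),(190.8,206.2),.092),("tone",(270.1,231.1),(281,196.4),.09)):
    print(n,*tri(t,a,s,b),plane(t,a,z),plane(s,b,z))
w=plane(t,(327.1,216.4),.088)
for n,p,z in(("tick",(334.1,247.1),.07),("ptip",(230+455/4,150+342/4),.088)):
    q=plane(t,p,z);d=(q-w)[:2];print(n,q,np.linalg.norm(d),np.degrees(np.arctan2(d[1],d[0])))
for n,p,z in(("mugtop",(267,305),.085),("tumbA",(279,140),.09),("tumbB",(352,134),.09),("mill",(229,167),.13),("jar",(200,228),.095),("bowl",(456,190),.05)): print(n,plane(t,p,z))
o=robot.get_obs();print(R.from_quat(o["tool_rot"]).as_matrix(),o["position"],o["grip_width"])
E
```

```text
wheel [ 0.5843 -0.0582  0.0851] 0.0011617237677228423 [ 0.584  -0.0573  0.088 ] [ 0.5874 -0.0581  0.088 ]
button [ 0.6155 -0.1668  0.0939] 0.0023145579496810964 [ 0.6155 -0.1661  0.092 ] [ 0.6134 -0.1688  0.092 ]
tone [0.5525 0.0525 0.092 ] 0.0017970535155347586 [0.5524 0.0535 0.09  ] [0.5503 0.0515 0.09  ]
tick [ 0.5244 -0.0742  0.07  ] 0.06197864235794669 -164.2341870882695
ptip [ 0.5474 -0.0905  0.088 ] 0.049427995051001435 -137.78139696836797
mugtop [0.4089 0.0559 0.085 ]
tumbA [0.7336 0.0407 0.09  ]
tumbB [ 0.7495 -0.1043  0.09  ]
mill [0.6697 0.1329 0.13  ]
jar [0.5548 0.1899 0.095 ]
bowl [ 0.6483 -0.3294  0.05  ]
[[ 0.8966  0.4429 -0.0003]
 [ 0.4429 -0.8966  0.0007]
 [ 0.0001 -0.0008 -1.    ]] [ 0.2767 -0.5601  0.2222] 0.0870680938381674
```

Coordinates agree between views: wheel (0.585, -0.058, 0.088), button (0.615, -0.167, 0.092). I'll shut the fingers and move over a contact point 33 mm from the wheel axis along tool x. There, identical rows (dy plus a turn) trace a clockwise arc.

The manual's scale: shifts go in units of 20 mm. Converting my numbers, 0.0295 m is 1.475, -0.0174 m is -0.87.

Call:
{"name": "drive_effector", "arguments": {"steps": [{"dx": 1.475, "dy": -0.87, "dz": 0.15}, {"dx": 1.475, "dy": -0.87, "dz": 0.15}, {"dx": 1.475, "dy": -0.87, "dz": 0.15}, {"dx": 1.475, "dy": -0.87, "dz": 0.15}, {"dx": 1.475, "dy": -0.87, "dz": 0.15}, {"dx": 1.475, "dy": -0.87, "dz": 0.15}, {"dx": 1.475, "dy": -0.87, "dz": 0.15}, {"dx": 1.475, "dy": -0.87, "dz": 0.15}, {"dx": 1.475, "dy": -0.87, "dz": 0.15}, {"dx": 1.475, "dy": -0.87, "dz": 0.15}, {"dx": 1.475, "dy": -0.87, "dz": 0.15}, {"dx": 1.475, "dy": -0.87, "dz": 0.15}, {"dx": 1.475, "dy": -0.87, "dz": 0.15}, {"dx": 1.475, "dy": -0.87, "dz": 0.15}, {"dx": 1.475, "dy": -0.87, "dz": 0.15}, {"dx": 1.475, "dy": -0.87, "dz": 0.15}, {"dx": 1.475, "dy": -0.87, "dz": 0.15}, {"dx": 1.475, "dy": -0.87, "dz": 0.15}, {}, {}], "aperture": 0, "grip_force": 5}}

```text
time: 1.97
position: [0.6146, -0.0427, 0.1681]
tool_rot: [0.973, 0.229, -0.0, 0.0]
ft_force: [-0.3, -0.6, 0.6]
grip_width: 0.0007
grip_force: 0.0
```

```bash
python3 - <<'E'
from h import *
o=robot.get_obs();print(o["time"],o["position"],o["q"],o["ft_force"],o["grip_width"])
M=R.from_quat(o["tool_rot"]).as_matrix();print(M.round(3),M.T@(np.array([.585,-.058,.088])+.033*M[:,0]-o["position"]))
E
```

```text
1.9667 [ 0.61457478 -0.04265484  0.16811116] [-2.50305819e-01  5.79324824e-01  1.50808185e+00 -3.58503321e-04
  1.05465145e+00  8.58209709e-01] [-0.33362037 -0.61859767  0.64528557] 0.0007031207437475113
[[ 0.895  0.446 -0.001]
 [ 0.446 -0.895 -0.   ]
 [-0.001 -0.    -1.   ]] [-0.00026988  0.00054401  0.08012964]
```

Converted, 0.015 m is 0.75, 0.01 m is 0.5.

Call:
{"name": "drive_effector", "arguments": {"steps": [{"dz": 0.75}, {"dz": 0.75}, {"dz": 0.75}, {"dz": 0.75}, {"dz": 0.5}, {"dz": 0.2}, {}]}}

```text
time: 2.55
position: [0.6132, -0.0451, 0.0936]
tool_rot: [0.974, 0.227, -0.001, -0.0]
ft_force: [0.1, 0.3, -0.4]
grip_width: 0.0003
grip_force: 0.0
```

Call:
{"name": "drive_effector", "arguments": {"steps": [{"dz": 0.05}, {"dz": 0.05}, {"dz": 0.05}, {}]}}

```text
time: 2.88
position: [0.6145, -0.0444, 0.0921]
tool_rot: [0.974, 0.227, 0.0, 0.0]
ft_force: [-0.2, 0.3, -0.3]
grip_width: 0.0004
grip_force: 0.0
```

Call:
{"name": "drive_effector", "arguments": {"steps": [{"dz": 0.05}, {"dz": 0.05}, {}]}}

```text
time: 3.13
position: [0.6141, -0.0442, 0.0895]
tool_rot: [0.974, 0.227, -0.0, -0.0]
ft_force: [0.8, -0.3, 0.1]
grip_width: 0.0005
grip_force: 0.0
```

Call:
{"name": "drive_effector", "arguments": {"steps": [{"dz": 0.05}, {}]}}

```text
time: 3.3
position: [0.6142, -0.0443, 0.0885]
tool_rot: [0.974, 0.227, 0.0, -0.0]
ft_force: [-0.6, -0.0, -0.0]
grip_width: 0.0007
grip_force: 0.0
```

Call:
{"name": "drive_effector", "arguments": {"steps": [{"dz": 0.05}, {}]}}

```text
time: 3.47
position: [0.6143, -0.0443, 0.0884]
tool_rot: [0.974, 0.227, 0.0, 0.0]
ft_force: [-1.0, 0.4, 5.4]
grip_width: 0.0005
grip_force: 2.4
```

Contact at z = 0.088 with 5.4 N. I'll press slightly harder and drag a 31° clockwise arc.

Call:
{"name": "drive_effector", "arguments": {"steps": [{"dz": 0.025}, {"dx": -0.005, "dy": 0.15, "twist": 0.09}, {"dx": -0.005, "dy": 0.15, "twist": 0.09}, {"dx": -0.005, "dy": 0.15, "twist": 0.09}, {"dx": -0.005, "dy": 0.15, "twist": 0.09}, {"dx": -0.005, "dy": 0.15, "twist": 0.09}, {"dx": -0.005, "dy": 0.15, "twist": 0.09}, {}, {}]}}

```text
time: 4.22
position: [0.6171, -0.0616, 0.0883]
tool_rot: [0.999, -0.041, -0.001, -0.0]
ft_force: [-2.5, 1.2, 8.4]
grip_width: 0.0009
grip_force: 4.0
```

Call:
{"name": "drive_effector", "arguments": {"steps": [{"dz": -1}, {"dz": -1.5}, {"dz": -1.5}, {}, {}]}}

```text
time: 4.63
position: [0.6192, -0.0622, 0.1693]
tool_rot: [0.999, -0.041, 0.002, 0.001]
ft_force: [-0.4, 0.0, -0.1]
grip_width: 0.0007
grip_force: 0.0
```

```bash
python3 - <<'E'
from h import *
t=robot.camera("top");s=robot.camera("scene")
a=cv2.resize(t["img"][150:270,230:420],None,fx=4,fy=4,interpolation=cv2.INTER_CUBIC)
b=cv2.resize(s["img"][165:245,160:320],(760,380),interpolation=cv2.INTER_CUBIC)
cv2.imwrite("pics/a1.png",a[:,:,::-1]);cv2.imwrite("pics/b1.png",b[:,:,::-1])
E
```

```text
(no output)
```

View pics/b1.png

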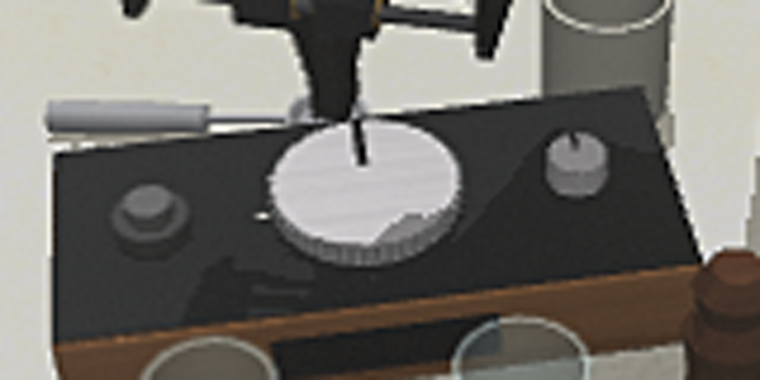

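The pointer has turned clockwise: in the scene view it now runs to about pixel (235.2,190.7) at its tip. I'll move above the button, check the angle by ray casting, and take a top view.

Converted, 0.021 m is 1.05, 0.001 m is 0.05.

Call:
{"name": "drive_effector", "arguments": {"steps": [{"dx": 0.05, "dy": 1.05}, {"dx": 0.05, "dy": 1.05}, {"dx": 0.05, "dy": 1.05}, {"dx": 0.05, "dy": 1.05}, {"dx": 0.05, "dy": 1.05}, {}, {}]}}

```text
time: 5.32
position: [0.6131, -0.1675, 0.1652]
tool_rot: [0.999, -0.042, -0.002, -0.001]
ft_force: [0.5, 0.7, 0.1]
grip_width: 0.0007
grip_force: 0.0
```

```bash
python3 - <<'E'
from h import *
t=robot.camera("top");s=robot.camera("scene")
w=plane(s,(236.4,203.6),.088)
a=lambda p,z:np.degrees(np.arctan2(*(plane(s,p,z)-w)[1::-1]))
print("pointer scene",a((235.2,190.7),.088))
o=robot.get_obs();M=R.from_quat(o["tool_rot"]).as_matrix();print(o["position"],M.T@(np.array([.615,-.167,.092])-o["position"]))
b=cv2.resize(t["img"][150:270,230:420],None,fx=4,fy=4,interpolation=cv2.INTER_CUBIC)
cv2.imwrite("pics/a2.png",b[:,:,::-1])
E
```

```text
pointer scene -166.71097392383027
[ 0.61328192 -0.16584609  0.16569812] [0.00201337 0.00112898 0.07369103]
```

View pics/a2.png

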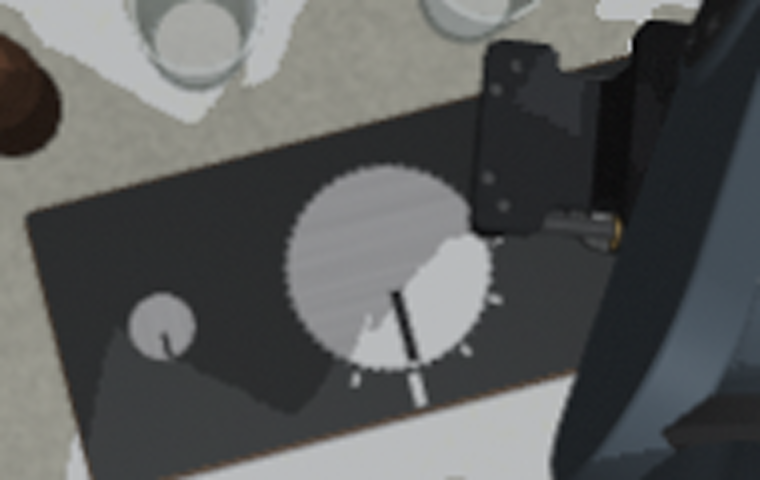

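The top view shows the pointer, (397,292) to (413,358) in the crop, exactly in line with the long tick at (418,390). The radio and small knob haven't moved. Now I'll press the button.

Converted, 0.02 m is 1, 0.015 m is 0.75.

Call:
{"name": "drive_effector", "arguments": {"steps": [{"dx": 0.05, "dz": 1}, {"dz": 1}, {"dz": 0.75}, {"dz": 0.5}, {"dz": 0.15}, {}, {}]}}

```text
time: 6.0
position: [0.6157, -0.1666, 0.0995]
tool_rot: [0.999, -0.04, 0.0, 0.0]
ft_force: [0.7, 1.0, 0.7]
grip_width: 0.0006
grip_force: 0.0
```

Call:
{"name": "drive_effector", "arguments": {"steps": [{"dz": 0.1}, {"dz": 0.1}, {"dz": 0.1}, {"dz": 0.1}, {}]}}

```text
time: 6.42
position: [0.6155, -0.1671, 0.0912]
tool_rot: [0.999, -0.041, 0.0, 0.0]
ft_force: [0.4, 0.8, 1.0]
grip_width: 0.0005
grip_force: 0.8
```

Call:
{"name": "drive_effector", "arguments": {"steps": [{"dz": 0.05}, {"dz": 0.05}, {}]}}

```text
time: 6.67
position: [0.6155, -0.1671, 0.0893]
tool_rot: [0.999, -0.041, 0.0, 0.0]
ft_force: [1.8, 0.5, 3.3]
grip_width: 0.0004
grip_force: 1.3
```

Converted, 0.001 m is 0.05.

Call:
{"name": "drive_effector", "arguments": {"steps": [{"dz": 0.05}, {"dz": 0.05}, {"dz": 0.05}, {}]}}

```text
time: 7.0
position: [0.6155, -0.1671, 0.0865]
tool_rot: [0.999, -0.041, 0.0, 0.0]
ft_force: [0.7, -0.2, 4.9]
grip_width: 0.0004
grip_force: 2.0
```

Call:
{"name": "drive_effector", "arguments": {"steps": [{"dz": 0.05}, {}]}}

```text
time: 7.17
position: [0.6155, -0.1671, 0.0863]
tool_rot: [0.999, -0.041, 0.0, 0.0]
ft_force: [-1.2, 1.1, 9.3]
grip_width: 0.0004
grip_force: 4.5
```

The force jumped to 9.3 N and the travel stopped at z = 0.0863, so the button is on its stop. I'll hold briefly, lift, back well away and check.

Converted, -0.03 m is -1.5, -0.02 m is -1.

Call:
{"name": "drive_effector", "arguments": {"steps": [{}, {}, {"dz": -0.25}, {"dz": -0.5}, {"dz": -1.5}, {"dz": -1.5}, {"dz": -1}, {"dx": -1.5, "dy": 0.5, "dz": -0.5}, {"dx": -1.5, "dy": 1}, {"dx": -1.5, "dy": 1}, {"dx": -1.5, "dy": 1}, {"dx": -1.5, "dy": 1}, {"dx": -1.5, "dy": 1}, {"dx": -1.5, "dy": 1}, {}, {}, {}]}}

```text
time: 8.58
position: [0.3956, -0.2795, 0.1902]
tool_rot: [0.999, -0.041, 0.0, -0.0]
ft_force: [-0.3, -0.8, 1.3]
grip_width: 0.0004
grip_force: 0.0
```

```bash
python3 - <<'E'
from h import *
t=robot.camera("top")
b=cv2.resize(t["img"][150:270,230:420],None,fx=4,fy=4,interpolation=cv2.INTER_CUBIC)
cv2.imwrite("pics/a3.png",b[:,:,::-1])
E
```

```text
(no output)
```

View pics/a3.png

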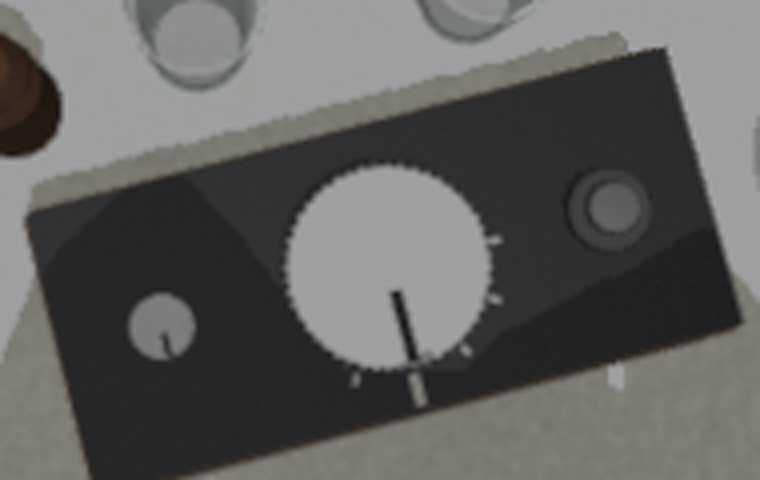

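The pointer is still on the long tick. The button is back up at crop (613,208), and the knob at (162,326) and the radio haven't moved. I'll hand in.

```bash
python3 -c "
from rig import robot
print(robot.hand_in())"
```

```text
the job is handed in; nothing more can be done
None
```

I turned the wheel one click clockwise to the long tick by fingertip drag, then pressed the button to its stop and let it back up; the last camera view showed the radio and small knob unmoved, and I handed the job in at about 8.6 s (no verdict was returned).

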